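Shim the rocking balance

ROBOT

A 6-joint arm with a two-finger parallel gripper is mounted at the origin on a cart in front of the work surface, level with it; the furniture and walls round the work are solid. World frame = base frame: x ahead of the robot, y to its left, z up, the work surface at z = 0. Lengths are in m, angles in rad, forces in N, time in s.
With the tool pointing down it reaches from about 0.35 to 0.925 m from the base axis. Payload 6.4 kg.
Tool frame: the origin (TCP) lies where the fingers leave the gripper's body, on its centre line; the fingertips stand 73 mm ahead of it and the grasp point (between the pads) lies 54 mm ahead of it; z points along the fingers, x is the direction in which the jaws open and shut, and the axes are right-handed (so a half turn about z gives the same grasp; the last joint's range is limited). The gripper opens to 85 mm and grips with 20 to 120 N. Pads are 22 mm wide; open, the fingers measure 114 mm over their backs; the gripper's body (76 mm by 85 mm) begins 54 mm behind the grasp point. The pads swing forward as they close: fully open they stand 13 mm farther back than shut.
Start: joints at [-1.288, 0.245, 1.558, -0, 1.339, -0.174], TCP at [0.287, -0.583, 0.304] pointing down, gripper open.
Joint ranges: [-3.13, 3.13], [-1.02, 2.26], [0.13, 2.54], [-0.95, 4.09], [0.21, 2.88], [-2.74, 2.74]. Speed limits (rad/s): [2.57, 2.57, 3.14, 3.14, 3.14, 3.14].

INTERFACE

Orientations are given as a 3x3 rotation matrix whose columns are the frame's x, y, z axes.
In Python, from bench import readout, optics, workorder gives the robot as it stands. The module is installed in compiled form; this text tells all that it offers.
- The arm moves only by the tool carry_out, never from a script. Its argument "deltas" is a list of rows, each an object of numbers: "dx", "dy", "dz": the shift along the tool's x, y, z in units of 40 mm (1.0 is 40 mm); "ax", "ay", "az": the turn, a rotation vector about the tool's x, y, z in units of 90 degrees (1.0 is 90 degrees); "gripper": the opening, from 0 (shut) to 1 (fully open). In form: [{"dx": .., "dy": .., "dz": .., "ax": .., "ay": .., "az": .., "gripper": ..}, ...]. A call has 1 to 10 rows; each row shifts and turns the pose as measured when the row begins, along the tool's axes as they then stand; what a row does not reach is not made up. A row lasts 1/10 s, in which the tool goes at most 50 mm and 8.59 degrees, less where a joint would pass 70% of its speed; a pose out of reach is approached as far as the arm can. A call with a number of a shift or a turn outside -1 to 1 is refused whole. A call with a gripper value outside its range is refused whole. The fingers move at their own pace and stop on an object; "force" is the grip in N (left out, the last holds). Time passes only in rows, so rows that do not move let the fingers close. It gives the time, the measured TCP pose, the force and the opening at its end, in the units of the state.
- readout.state(): the state, without advancing time (a new reading comes with each control period).
- optics.read_camera(name): name is "scene" or "top" or "wrist"; returns a dict with "image" (384x512x3 uint8, red, green, blue), "fx", "fy", "cx", "cy" (pixels), "world_from_camera" (4x4, takes a point from camera to world coordinates). Camera axes: x right, y up, looking along -z (the intrinsics and any distortion apply to the point x, -y, -z); pixel columns grow to the right and rows downward; lengths in m; the calibration is good to about 2 mm. A picture is of the moment at which its call begins. There is no depth.
- workorder.job_done(): hands the job in, once; it reports no verdict.
The state is a dict: "time": time; "qpos": joint angles; "dq": joint speeds; "joint_efforts": joint torques, N m; "ee_pos": TCP position; "ee_rot": TCP orientation; "wrist_force": force on the tool from outside, world axes, zero at the start; "wrist_torque": the same for the moment, N m; "grip_width": opening from 0.0 (shut) to 1.0 (fully open).
Only numpy, scipy, OpenCV 4.12 (cv2) and the standard library are available. Lean on these libraries where they do the work, as an engineer would, in place of code of your own. Each camera call takes 0.05 s, during which the arm holds its last target.

TASK

The balance rocks because its front left levelling foot is stuck short and hangs above the bench. Push the orange wedge along the bench, thin edge first, under that foot until it is just snug, so that the balance no longer rocks and still stands level, then press down firmly (about 10 N) with your fingertips on the front left corner above the foot to prove it, and finish still pressing. Only push: do not lift the wedge, shove the balance along, touch its weighing pan or disturb the other things on the bench.

Things in the scene. Friction and masses are not known exactly. Their poses are not given: they have to be found in the camera images.
- balance: white precision balance, 2.2 to 3.2 kg, loose, level and steady on three feet. Housing 240 (x) x 190 (y) mm, 78 mm high, key panel sloping down to its front (-x); left is +y. Origin on the bench plane below the housing's middle, z up. Feet at (-100, +-112) mm, below round white lugs 40 mm across at the housing's sides (z 34 to 50 mm), and at (90, +-75) mm below the housing.
- pan: round steel weighing pan of the balance, 128 mm across, its rim at z = 90 mm, centred at (30, 0) mm in the balance's frame. Not to be touched. Origin at its centre, 80 mm above the bench.
- foot_sole (a point): lowest point of the short front left foot: black rubber dome of 12 mm radius, 33 mm thumbwheel round it from 16.5 mm above the sole. Its height above the bench is the gap to fill, 6 to 10 mm; the thread is seized, so it stays put in the balance. With nothing below it, 3 to 5 N down on this corner rocks the balance over the line front right foot - rear left foot until the sole meets the bench.
- corner_top (a point): middle of the flat top of the front left lug, straight above the short foot, 50 mm above the bench: a place to press. The top of the housing corner beside it serves as well.
- wedge: orange plastic wedge, 110 mm long (x), 45 mm wide (y), 50 to 100 g, loose, lying flat in front of the short foot, thin edge roughly toward it. Origin at the middle of its underside, +x toward the thin edge, z up. Its top rises evenly from 2 mm at the thin edge to 24 mm at the thick end (1 mm in 5).
- wedge_tip (a point): middle of the wedge's thin edge, on the underside. The wedge is snug when this has gone about 5 x (gap - 2 mm) past the foot's centre, 20 to 40 mm. It slides with about 1 N; once snug, the push rises within 2 mm to 3 N and more; above about 6 N it begins to jack the foot up, so that the balance leans and rocks the other way.
- wedge_heel (a point): middle of the upright end face at the wedge's thick end (45 x 24 mm), 12 mm above its underside: where to push
- small_bottle: small bottle with a blue cap, 56 mm across, 105 mm high, standing left of the work. Origin under its centre. To be left alone.
- skirted_tube_1: tube with a blue cap, 33 mm across, 112 mm high, standing on its skirt to the right of the work. Origin under its centre. To be left alone.
- skirted_tube_2: tube with a red cap, 33 mm across, 112 mm high, standing on its skirt to the right of the work. Origin under its centre. To be left alone.
- marker_0: marker pen, 134 x 12 mm, lying on the bench to the right. Origin under its middle. To be left alone.
Mind the look-alikes: they are no part of the job. There is more than one size of the wedge; the job needs the largest.

How it is judged:
On the way:
1. the wedge lies under the short foot and bears against it (contact force between wedge and balance above 0.3 N and x of foot_sole in the frame of wedge between -0.02 and 0.045 m and y of foot_sole in the frame of wedge between -0.02 and 0.02 m), for 0.2 s.
At the end, for the whole second after the job is handed in: Fingertips press the balance with over 5 N, the wedge bears over 2 N of it; it is level within 0.008 rad, its corner neither sunk by 1.8 mm nor jacked up by 1.2 mm; the foot is on the wedge's thin part, within 20 mm of its middle line; the fingers are off the wedge; all is still (contact force between the fingers and balance above 5 N and contact force between wedge and balance above 2 N and angle between balance's own z axis and vertical below 0.008 rad and height (world z) of corner_top between 0.0482 and 0.0512 m and x of foot_sole in the frame of wedge between -0.02 and 0.045 m and y of foot_sole in the frame of wedge between -0.02 and 0.02 m and contact force between the fingers and wedge below 0.5 N and linear speed of each of wedge, balance below 0.01 m/s); the arm keeps its last pose, push and grip.
It fails at once if the wedge is lifted off the bench or tipped (height (world z) of wedge above 0.012 m or angle between wedge's own z axis and vertical above 0.2 rad).
It fails at once if the balance is lifted or tipped beyond its own rocking (height (world z) of balance above 0.02 m or angle between balance's own z axis and vertical above 0.1 rad).
It fails at once if the balance is shoved more than 30 mm along the bench (distance of balance from where it was at the start of the episode above 0.03 m).
It fails at once if the weighing pan is touched (contact force between anything else and pan above 0.5 N).
It fails at once if the bottle, a tube or the marker is moved more than 20 mm (distance of any of small_bottle, skirted_tube_1, skirted_tube_2, marker_0 from where it was at the start of the episode above 0.02 m).
It also fails if it takes over 72 s, if anything falls off the work surface, if the arm or the gripper's body presses on something with over 40 N, if the wrist force passes 120 N, or if a joint passes its speed limit or range.

## Working session

There is one attempt and no reset: what is moved stays moved. The work goes in short steps, Python scripts to look and compute and a tool call to move; the robot and the scene stay as the last step left them, time stands still between calls to the robot, and variables do not carry over. Pictures are saved under pics/ and viewed, and the job is handed in when it is done.

Besides the shell and the picture viewer there is one more tool, called in YAML: its name, and indented under it one key for each argument. carry_out: Moves the arm, as the interface text tells. Its arguments: {"type":"object","properties":{"deltas":{"type":"array"},"force":{"type":"number"}},"required":["deltas"]}

```bash
mkdir -p pics; python3 - <<'E'
from bench import readout, optics
import cv2, numpy as np
s=readout.state(); print({k:np.round(v,3).tolist() for k,v in s.items()})
for n in ["scene","top","wrist"]:
    c=optics.read_camera(n); print(n,{k:(np.round(v,4).tolist() if k!="image" else v.shape) for k,v in c.items()})
    np.save(f"{n}0.npy",c,allow_pickle=True)
    cv2.imwrite(f"pics/{n}0.png",cv2.resize(c["image"][:,:,::-1],None,fx=1.5,fy=1.5,interpolation=cv2.INTER_CUBIC))
E
```

```text
{'time': 0.0, 'qpos': [-1.288, 0.246, 1.559, 0.0, 1.339, -0.174], 'dq': [-0.001, -0.001, -0.001, 0.001, 0.001, 0.003], 'joint_efforts': [-0.0, -42.951, -32.612, -0.0, 0.005, 0.0], 'ee_pos': [0.287, -0.583, 0.303], 'ee_rot': [[0.441, -0.897, -0.001], [-0.897, -0.441, 0.002], [-0.002, -0.0, -1.0]], 'wrist_force': [0.759, -0.257, 0.339], 'wrist_torque': [-0.026, 0.015, -0.003], 'grip_width': 1.0}
scene {'image': (384, 512, 3), 'fx': 367.9932, 'fy': 367.9932, 'cx': 249.2077, 'cy': 195.554, 'world_from_camera': [[-0.6863, 0.4071, -0.6027, -0.0249], [-0.7273, -0.3808, 0.5709, 0.5408], [0.0029, 0.8302, 0.5574, 0.6349], [0.0, 0.0, 0.0, 1.0]]}
top {'image': (384, 512, 3), 'fx': 355.8633, 'fy': 355.8633, 'cx': 260.5231, 'cy': 190.2368, 'world_from_camera': [[0.0182, 0.9798, -0.1991, 0.4002], [-0.9997, 0.0212, 0.0132, -0.0018], [0.0171, 0.1988, 0.9799, 1.0571], [0.0, 0.0, 0.0, 1.0]]}
wrist {'image': (384, 512, 3), 'fx': 276.0585, 'fy': 276.0585, 'cx': 254.4845, 'cy': 193.0737, 'world_from_camera': [[0.441, 0.8561, 0.2695, 0.3559], [-0.8975, 0.4214, 0.1303, -0.5495], [-0.002, -0.2993, 0.9542, 0.3737], [0.0, 0.0, 0.0, 1.0]]}
```

View pics/scene0.png

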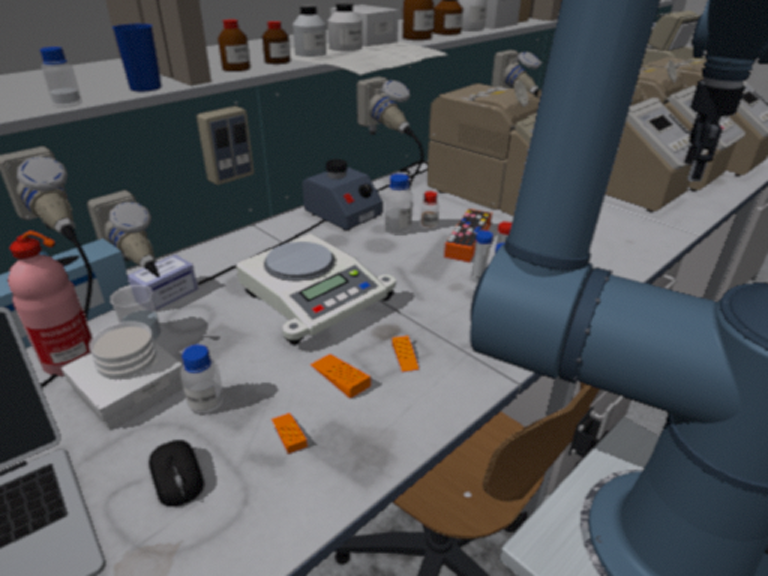

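View pics/top0.png

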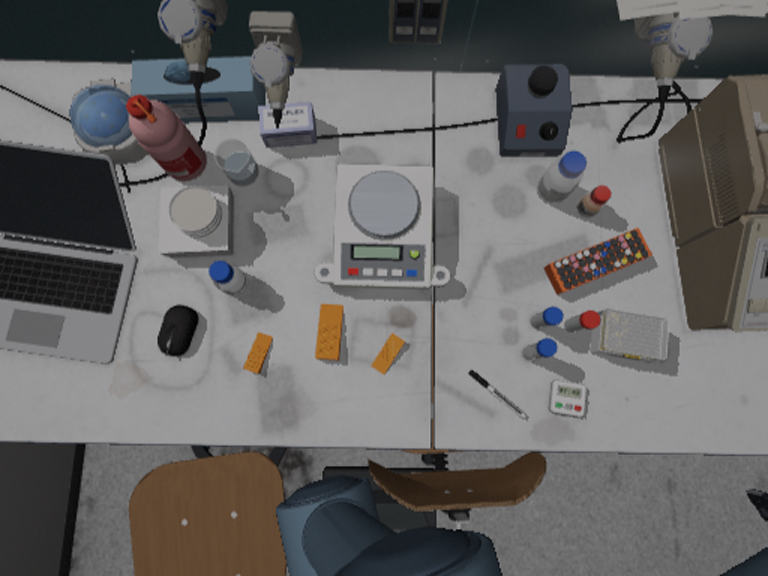

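View pics/wrist0.png

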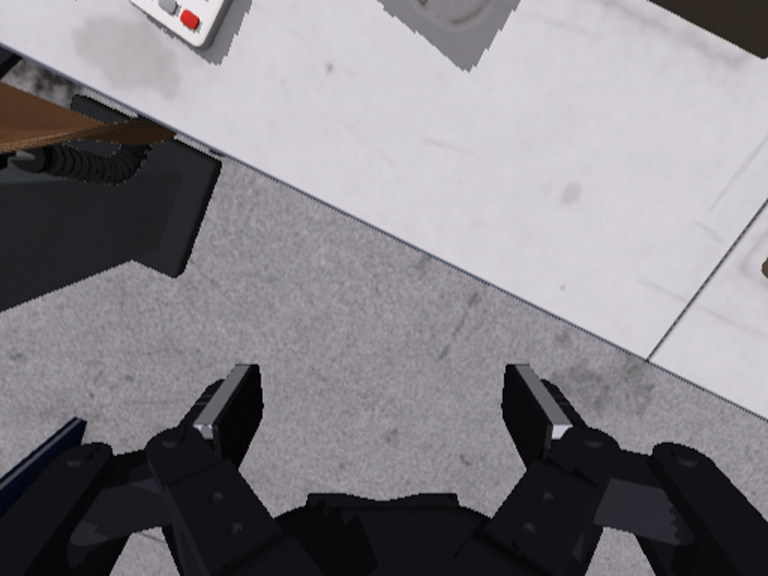

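Three orange wedges could be taken for the target in top0 (1.5x): left at (258,354), middle at (329,332), right at (388,353). The middle one looks largest and lies in front of the left lug at (325,272). I'll check that in a close crop.

```bash
cat > h.py <<'E'
import numpy as np, cv2
from bench import readout, optics
def ray(c,u,v):
    T=c["world_from_camera"]; d=np.array([(u-c["cx"])/c["fx"],-(v-c["cy"])/c["fy"],-1.0])
    return T[:3,3],T[:3,:3]@d
def onz(c,u,v,z=0.):
    o,d=ray(c,u,v); return o+d*(z-o[2])/d[2]
def proj(c,p):
    T=np.linalg.inv(c["world_from_camera"]); q=T[:3,:3]@np.asarray(p)+T[:3,3]
    return np.array([c["cx"]-c["fx"]*q[0]/q[2], c["cy"]+c["fy"]*q[1]/q[2]])
def crop(c,u0,v0,u1,v1,f,name):
    cv2.imwrite("pics/"+name,cv2.resize(np.ascontiguousarray(c["image"][v0:v1,u0:u1,::-1]),None,fx=f,fy=f,interpolation=cv2.INTER_CUBIC))
E
python3 - <<'E'
from h import *
c=np.load("top0.npy",allow_pickle=True).item(); crop(c,150,100,310,260,5 if 0 else 3.7,"topcrop.png")
c=np.load("scene0.npy",allow_pickle=True).item(); crop(c,150,150,290,310,3.7,"scenecrop.png")
E
```

```text
(no output)
```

View pics/topcrop.png

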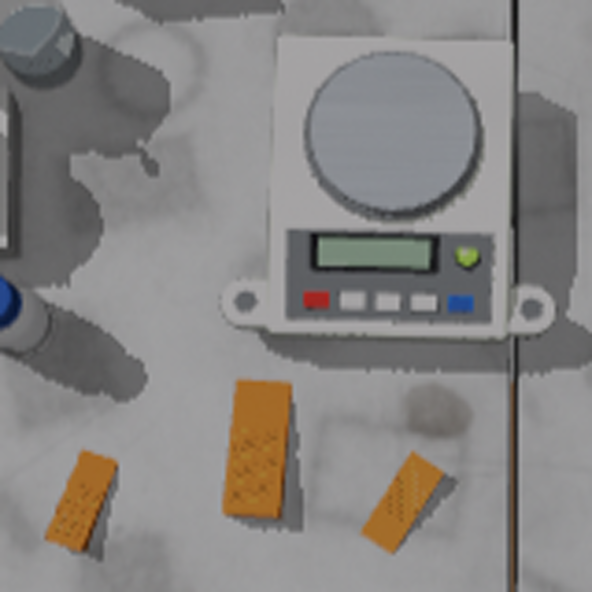

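View pics/scenecrop.png

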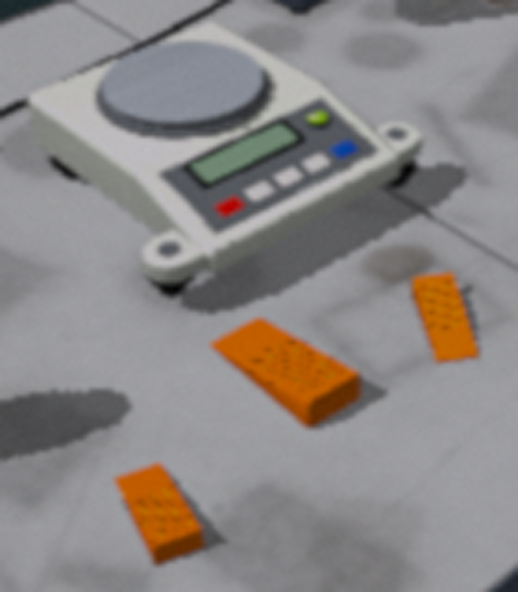

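The crops show the middle wedge (crop 257,449) is clearly the largest. Its thin edge (236..292,382) faces the left lug at (246,300), and its thick end faces the robot. Next I'll measure the poses.

```bash
cat >> h.py <<'E'
from scipy.optimize import least_squares
def wmask(c):
    h=cv2.cvtColor(c["image"],cv2.COLOR_RGB2HSV); return cv2.inRange(h,(5,150,60),(22,255,255))
WV=np.array([[55,y,z] for y in(-22.5,22.5) for z in(0,2)]+[[-55,y,z] for y in(-22.5,22.5) for z in(0,24)])/1000
def wpts(p):
    x,y,t=p; R=np.array([[np.cos(t),-np.sin(t),0],[np.sin(t),np.cos(t),0],[0,0,1]]); return WV@R.T+[x,y,0]
def sil(c,p,S=8):
    q=np.array([proj(c,a) for a in wpts(p)]); m=np.zeros((384*4,512*4),np.uint8)
    hull=cv2.convexHull(((q+0.5)*4-0.5).astype(np.float32)); cv2.fillPoly(m,[np.round(hull*16).astype(np.int32)],255,shift=4)
    return cv2.resize(m,(512,384),interpolation=cv2.INTER_AREA)/255.
def fitw(views,p0):
    # views: list of (cam, mask float)
    from scipy.optimize import minimize
    def f(p): 
        q=[p[0]/100,p[1]/100,p[2]/10]; return sum(np.abs(sil(c,q)-m).sum() for c,m in views)
    b=None
    s=np.array([p0[0]*100,p0[1]*100,p0[2]*10])
    for k in range(3):
        r=minimize(f,s,method="Nelder-Mead",options=dict(initial_simplex=np.vstack([s]+[s+d for d in np.diag([.6,.6,.6])]))); s=r.x
    return np.array([s[0]/100,s[1]/100,s[2]/10]),r.fun
def comp(c,near):
    n,l,st,ce=cv2.connectedComponentsWithStats(wmask(c)); k=min(range(1,n),key=lambda i:np.hypot(*(ce[i]-near))+ (1e3 if st[i,4]<100 else 0)); return (l==k).astype(float)
E
python3 - <<'E'
from h import *
t=np.load("top0.npy",allow_pickle=True).item(); s=np.load("scene0.npy",allow_pickle=True).item()
g=lambda px,py,f,u,v:((px+.5)/f-.5+u,(py+.5)/f-.5+v)
n,l,st,ce=cv2.connectedComponentsWithStats(wmask(t)); print([(st[i,4],ce[i].round()) for i in range(1,n) if st[i,4]>60])
mt=comp(t,(219,221)); ms=comp(s,(228,250))
c0=onz(t,219,221,.01); print(c0, mt.sum(), ms.sum())
for v in ([(t,mt)],[(s,ms)],[(t,mt),(s,ms)]): print(fitw(v,[c0[0],c0[1],0.]))
# lugs
for nm,c,a,b in(("top",t,g(246,300,3.7,150,100),g(532,308,3.7,150,100)),("scene",s,g(169,248,3.7,150,150),g(397,133,3.7,150,150))):
    A=onz(c,*a,.05);B=onz(c,*b,.05); print(nm,A,B,np.linalg.norm(A-B),np.arctan2(-(A-B)[0],(A-B)[1]))
for nm,u,v in(("bottlecap top",222/1.5,270/1.5),("tube",545/1.5,348/1.5),):
    print(nm,onz(t,u,v,.105))
E
```

```text
[(np.int32(137), array([370., 185.])), (np.int32(549), array([219., 221.])), (np.int32(272), array([172., 235.])), (np.int32(258), array([258., 235.]))]
[0.51791292 0.10471681 0.01      ] 549.0 578.0
(array([ 0.52006343,  0.10377906, -0.03447122]), np.float64(44.599999999999994))
(array([ 0.52236064,  0.10307673, -0.04660398]), np.float64(60.76862745098039))
(array([ 0.52168736,  0.10382275, -0.0445681 ]), np.float64(113.0))
top [0.63022225 0.11381142 0.05      ] [ 0.62874779 -0.11050121  0.05      ] 0.22431747082328846 -0.006573143275083702
scene [0.63179588 0.11334373 0.05      ] [ 0.63041782 -0.1114227   0.05      ] 0.224770652472784 -0.006131001314628366
bottlecap top [0.61555128 0.29321389 0.105     ]
tube [ 0.48547151 -0.29220127  0.105     ]
```

Measured positions:
- **Wedge:** centre about (0.521, 0.104), yaw -0.04.
- **Foot:** about (0.631, 0.1135). Both cameras agree, and the lugs come out 224 mm apart, as specified.

I'll push the heel with two nearly shut fingers side by side. First I turn the tool and move over.

carry_out:
  deltas:
    - {"az": 0.066, "gripper": 0.15}
    - {"az": 0.066, "gripper": 0.15}
    - {"az": 0.066, "gripper": 0.15}
    - {"az": 0.066, "gripper": 0.15}
    - {"gripper": 0.15}
  force: 40

```text
validation failed for argument at $.de...
```

carry_out:
  deltas:
    - {"dx": 0, "dy": 0, "dz": 0, "ax": 0, "ay": 0, "az": 0.066, "gripper": 0.15}
    - {"dx": 0, "dy": 0, "dz": 0, "ax": 0, "ay": 0, "az": 0.066, "gripper": 0.15}
    - {"dx": 0, "dy": 0, "dz": 0, "ax": 0, "ay": 0, "az": 0.066, "gripper": 0.15}
    - {"dx": 0, "dy": 0, "dz": 0, "ax": 0, "ay": 0, "az": 0.066, "gripper": 0.15}
  force: 40

```text
time: 0.55
ee_pos: [0.2864, -0.5823, 0.301]
ee_rot: [[0.026, -1.0, -0.001], [-1.0, -0.026, 0.005], [-0.005, 0.001, -1.0]]
wrist_force: [-0.6, -0.1, -0.4]
grip_width: 0.328
```

carry_out:
  deltas:
    - {"dx": -0.85, "dy": -0.2, "dz": 0, "ax": 0, "ay": 0, "az": 0, "gripper": 0.15}
    - {"dx": -0.85, "dy": -0.2, "dz": 0, "ax": 0, "ay": 0, "az": 0, "gripper": 0.15}
    - {"dx": -0.85, "dy": -0.2, "dz": 0, "ax": 0, "ay": 0, "az": 0, "gripper": 0.15}
    - {"dx": -0.85, "dy": -0.2, "dz": 0, "ax": 0, "ay": 0, "az": 0, "gripper": 0.15}
    - {"dx": -0.85, "dy": -0.2, "dz": 0, "ax": 0, "ay": 0, "az": 0, "gripper": 0.15}
    - {"dx": -0.85, "dy": -0.2, "dz": 0, "ax": 0, "ay": 0, "az": 0, "gripper": 0.15}
    - {"dx": -0.85, "dy": -0.2, "dz": 0, "ax": 0, "ay": 0, "az": 0, "gripper": 0.15}
    - {"dx": -0.85, "dy": -0.2, "dz": 0, "ax": 0, "ay": 0, "az": 0, "gripper": 0.15}
    - {"dx": -0.85, "dy": -0.2, "dz": 0, "ax": 0, "ay": 0, "az": 0, "gripper": 0.15}
    - {"dx": -0.85, "dy": -0.2, "dz": 0, "ax": 0, "ay": 0, "az": 0, "gripper": 0.15}

```text
time: 1.55
ee_pos: [0.3582, -0.2299, 0.2988]
ee_rot: [[0.017, -1.0, -0.003], [-1.0, -0.017, 0.01], [-0.01, 0.003, -1.0]]
wrist_force: [0.3, -0.6, -0.6]
grip_width: 0.15
```

carry_out:
  deltas:
    - {"dx": -0.84, "dy": -0.16, "dz": 0, "ax": 0, "ay": 0, "az": 0, "gripper": 0.15}
    - {"dx": -0.84, "dy": -0.16, "dz": 0, "ax": 0, "ay": 0, "az": 0, "gripper": 0.15}
    - {"dx": -0.84, "dy": -0.16, "dz": 0, "ax": 0, "ay": 0, "az": 0, "gripper": 0.15}
    - {"dx": -0.84, "dy": -0.16, "dz": 0, "ax": 0, "ay": 0, "az": 0, "gripper": 0.15}
    - {"dx": -0.84, "dy": -0.16, "dz": 0, "ax": 0, "ay": 0, "az": 0, "gripper": 0.15}
    - {"dx": -0.84, "dy": -0.16, "dz": 0, "ax": 0, "ay": 0, "az": 0, "gripper": 0.15}
    - {"dx": -0.84, "dy": -0.16, "dz": 0, "ax": 0, "ay": 0, "az": 0, "gripper": 0.15}
    - {"dx": -0.84, "dy": -0.16, "dz": 0, "ax": 0, "ay": 0, "az": 0, "gripper": 0.15}
    - {"dx": -0.84, "dy": -0.16, "dz": 0, "ax": 0, "ay": 0, "az": 0, "gripper": 0.15}
    - {"dx": -0.3, "dy": 0, "dz": 0, "ax": 0, "ay": 0, "az": 0, "gripper": 0.15}

```text
time: 2.55
ee_pos: [0.4093, 0.1013, 0.3006]
ee_rot: [[0.018, -1.0, -0.002], [-1.0, -0.018, 0.01], [-0.01, 0.002, -1.0]]
wrist_force: [-0.3, -0.5, -0.6]
grip_width: 0.15
```

carry_out:
  deltas:
    - {"dx": -0.1, "dy": -0.2, "dz": 0.8, "ax": 0, "ay": 0.006, "az": -0.017, "gripper": 0.15}
    - {"dx": 0, "dy": -0.1, "dz": 0.8, "ax": 0, "ay": 0, "az": 0, "gripper": 0.15}
    - {"dx": 0, "dy": 0, "dz": 0.8, "ax": 0, "ay": 0, "az": 0, "gripper": 0.15}
    - {"dx": 0, "dy": 0, "dz": 0.8, "ax": 0, "ay": 0, "az": 0, "gripper": 0.15}
    - {"dx": 0, "dy": 0, "dz": 0.8, "ax": 0, "ay": 0, "az": 0, "gripper": 0.15}
    - {"dx": 0, "dy": 0, "dz": 0.7, "ax": 0, "ay": 0, "az": 0, "gripper": 0.15}
    - {"dx": 0, "dy": 0, "dz": 0, "ax": 0, "ay": 0, "az": 0, "gripper": 0.15}

```text
time: 3.25
ee_pos: [0.422, 0.1095, 0.1079]
ee_rot: [[0.052, -0.999, 0.004], [-0.999, -0.052, 0.001], [-0.0, -0.004, -1.0]]
wrist_force: [-1.0, -1.0, -1.1]
grip_width: 0.148
```

```bash
python3 - <<'E'
from h import *
s=readout.state(); print(s["ee_pos"],s["ee_rot"],s["wrist_force"])
c=optics.read_camera("wrist"); crop(c,0,0,512,384,1.5,"w1.png"); c=optics.read_camera("scene"); crop(c,150,140,350,300,3.7,"s1.png")
E
```

```text
[0.42200967 0.10947321 0.10788496] [[ 5.24082737e-02 -9.98619248e-01  3.60137143e-03]
 [-9.98625680e-01 -5.24066578e-02  5.41662096e-04]
 [-3.52178355e-04 -3.62480957e-03 -9.99993368e-01]] [-1.02137343 -1.01869472 -1.09270147]
```

View pics/w1.png

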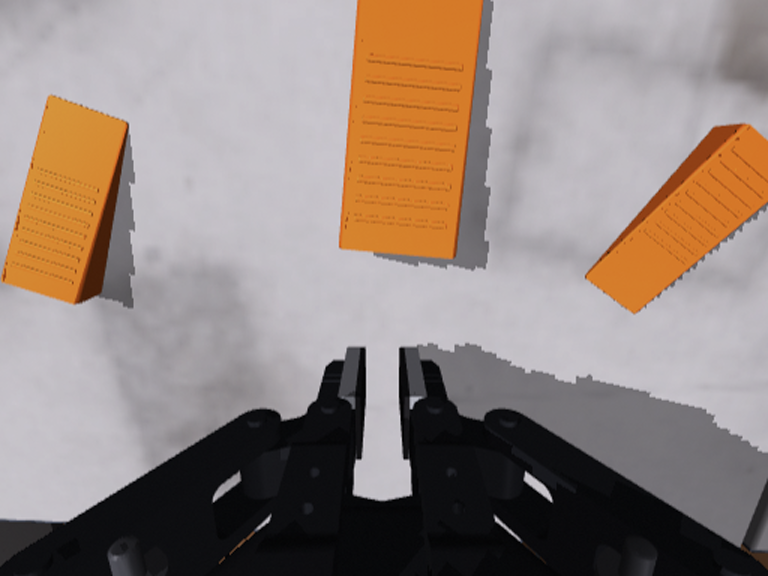

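View pics/s1.png

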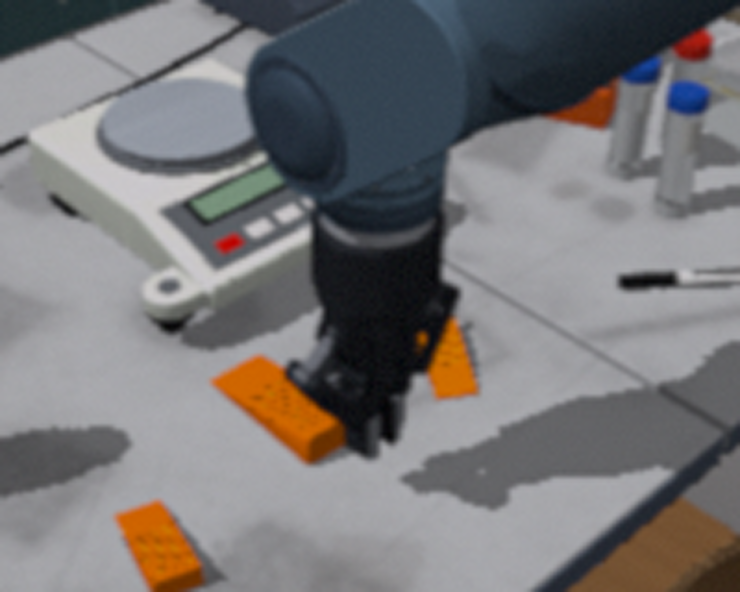

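w1 shows the fingers (360..410,350) straight behind the wedge heel (340..456,250), with the decoys well clear. Now I descend.

carry_out:
  deltas:
    - {"dx": 0.1, "dy": 0, "dz": 0.4, "ax": 0, "ay": 0, "az": 0, "gripper": 0.15}
    - {"dx": 0, "dy": 0, "dz": 0.25, "ax": 0, "ay": 0, "az": 0, "gripper": 0.15}
    - {"dx": 0, "dy": 0, "dz": 0, "ax": 0, "ay": 0, "az": 0, "gripper": 0.15}

```text
time: 3.65
ee_pos: [0.4296, 0.1056, 0.0903]
ee_rot: [[0.053, -0.998, 0.022], [-0.999, -0.053, 0.0], [0.001, -0.022, -1.0]]
wrist_force: [-0.9, -0.1, -0.1]
grip_width: 0.149
```

carry_out:
  deltas:
    - {"dx": 0, "dy": 0, "dz": 0.12, "ax": -0.014, "ay": 0, "az": 0, "gripper": 0.15}
    - {"dx": 0, "dy": 0, "dz": 0, "ax": 0, "ay": 0, "az": 0, "gripper": 0.15}

```text
time: 3.85
ee_pos: [0.4313, 0.1057, 0.0874]
ee_rot: [[0.053, -0.999, 0.003], [-0.999, -0.053, -0.001], [0.001, -0.003, -1.0]]
wrist_force: [0.2, 0.5, -0.0]
grip_width: 0.147
```

carry_out:
  deltas:
    - {"dx": 0, "dy": 0, "dz": 0.2, "ax": 0, "ay": 0, "az": 0, "gripper": 0.15}
    - {"dx": 0, "dy": 0, "dz": 0, "ax": 0, "ay": 0, "az": 0, "gripper": 0.15}

```text
time: 4.05
ee_pos: [0.4322, 0.1058, 0.0799]
ee_rot: [[0.053, -0.999, 0.005], [-0.999, -0.053, -0.001], [0.001, -0.005, -1.0]]
wrist_force: [-0.1, -0.8, -0.9]
grip_width: 0.151
```

```bash
python3 - <<'E'
from h import *
c=optics.read_camera("wrist"); crop(c,0,0,512,384,1.5,"w2.png"); c=optics.read_camera("scene"); crop(c,200,200,300,280,6,"s2.png")
print(readout.state()["wrist_force"])
E
```

```text
[-0.01700533  0.11446109  0.87799953]
```

View pics/w2.png

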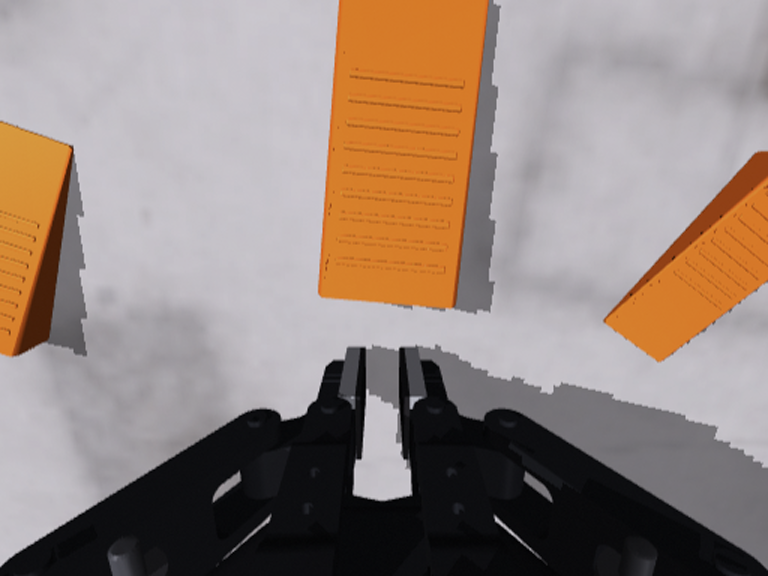

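View pics/s2.png

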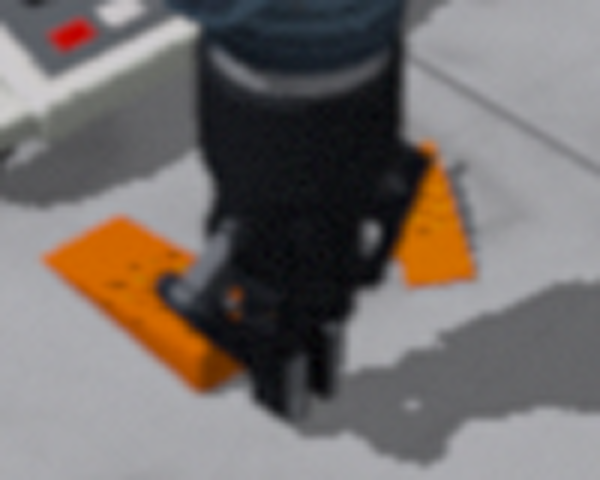

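w2 shows the fingers (345..425,355) centred on the heel (320..455,300), about 20 mm behind it. I'll advance in small steps.

carry_out:
  deltas:
    - {"dx": 0, "dy": -0.2, "dz": 0, "ax": 0, "ay": 0, "az": 0, "gripper": 0.15}
    - {"dx": 0, "dy": -0.2, "dz": 0, "ax": 0, "ay": 0, "az": 0, "gripper": 0.15}
    - {"dx": 0, "dy": -0.15, "dz": 0, "ax": 0, "ay": 0, "az": 0, "gripper": 0.15}
    - {"dx": 0, "dy": -0.15, "dz": 0, "ax": 0, "ay": 0, "az": 0, "gripper": 0.15}
    - {"dx": 0, "dy": -0.15, "dz": 0, "ax": 0, "ay": 0, "az": 0, "gripper": 0.15}
    - {"dx": 0, "dy": -0.15, "dz": 0, "ax": 0, "ay": 0, "az": 0, "gripper": 0.15}

```text
time: 4.75
ee_pos: [0.4759, 0.1081, 0.0808]
ee_rot: [[0.053, -0.999, 0.006], [-0.999, -0.053, -0.001], [0.001, -0.006, -1.0]]
wrist_force: [0.6, -0.6, 1.2]
grip_width: 0.15
```

```bash
cat > look.py <<'E'
import sys
from h import *
n=sys.argv[1]
s=readout.state(); print(s["time"],s["ee_pos"].round(4) if hasattr(s["ee_pos"],"round") else s["ee_pos"],np.round(s["wrist_force"],2))
t=optics.read_camera("top"); w=optics.read_camera("wrist"); sc=optics.read_camera("scene")
crop(t,180,160,280,250,6,f"t{n}.png"); crop(w,0,0,512,384,1.2,f"w{n}.png"); crop(sc,180,180,310,270,6,f"s{n}.png")
a=cv2.imread(f"pics/t{n}.png");b=cv2.imread(f"pics/w{n}.png")
np.save(f"cams{n}.npy",dict(top=t,wrist=w,scene=sc),allow_pickle=True)
E
python3 look.py 3
```

```text
4.75 [0.4759 0.1081 0.0808] [ 0.64 -0.58  1.17]
```

View pics/w3.png

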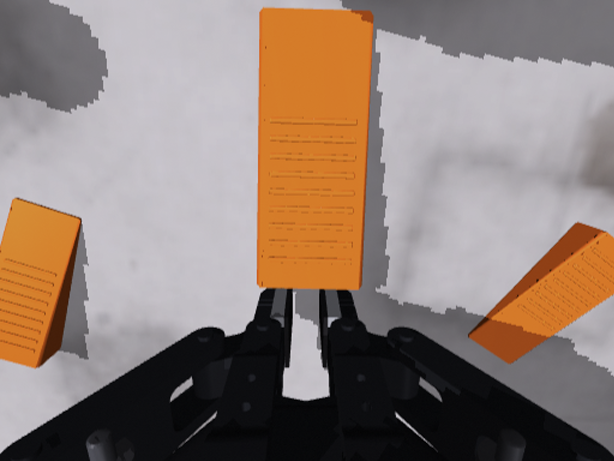

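View pics/t3.png

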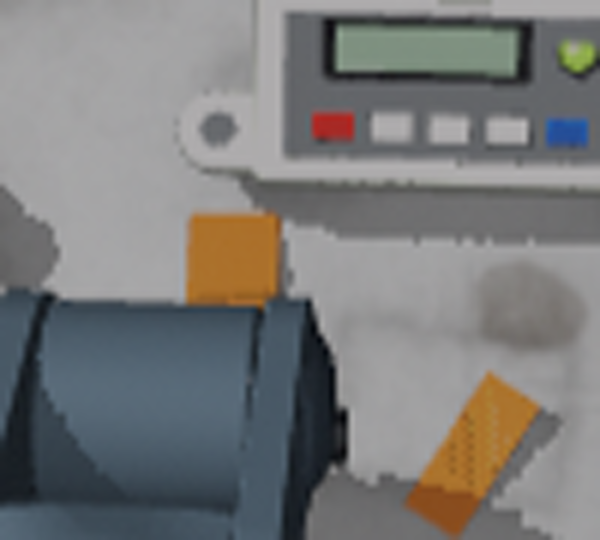

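```bash
python3 - <<'E'
from h import *
C=np.load("cams3.npy",allow_pickle=True).item(); w=C["wrist"]
m=comp(w,(262,125)); print(m.sum())
print(fitw([(w,m)],[0.54,.108,.05]))
t=C["top"]
g=lambda px,py:((px+.5)/6-.5+180,(py+.5)/6-.5+160)
print("lug",onz(t,*g(218,127),.05),"tip L,R",onz(t,*g(190,214),.002),onz(t,*g(280,213),.002))
E
```

```text
21178.0
(array([0.54428563, 0.10859744, 0.02577293]), np.float64(213.76078431372548))
lug [0.63010876 0.11439959 0.05      ] tip L,R [0.59601392 0.13202303 0.002     ] [0.59749029 0.08697346 0.002     ]
```

The wedge has straightened to yaw about 0.03. Its tip is at (0.5985, 0.110) and heading for the foot at (0.631, 0.114). I'll continue about 45 mm, then creep.

carry_out:
  deltas:
    - {"dx": 0, "dy": -0.14, "dz": 0, "ax": 0, "ay": 0, "az": 0, "gripper": 0.15}
    - {"dx": 0, "dy": -0.14, "dz": 0, "ax": 0, "ay": 0, "az": 0, "gripper": 0.15}
    - {"dx": 0, "dy": -0.14, "dz": 0, "ax": 0, "ay": 0, "az": 0, "gripper": 0.15}
    - {"dx": 0, "dy": -0.14, "dz": 0, "ax": 0, "ay": 0, "az": 0, "gripper": 0.15}
    - {"dx": 0, "dy": -0.14, "dz": 0, "ax": 0, "ay": 0, "az": 0, "gripper": 0.15}
    - {"dx": 0, "dy": -0.14, "dz": 0, "ax": 0, "ay": 0, "az": 0, "gripper": 0.15}

```text
time: 5.5
ee_pos: [0.5108, 0.1101, 0.0807]
ee_rot: [[0.053, -0.999, 0.005], [-0.999, -0.053, -0.001], [0.001, -0.005, -1.0]]
wrist_force: [-0.9, 0.6, -0.8]
grip_width: 0.151
```

```bash
python3 look.py 4
```

```text
5.5 [0.5108 0.1101 0.0807] [-0.89  0.65 -0.77]
```

View pics/w4.png

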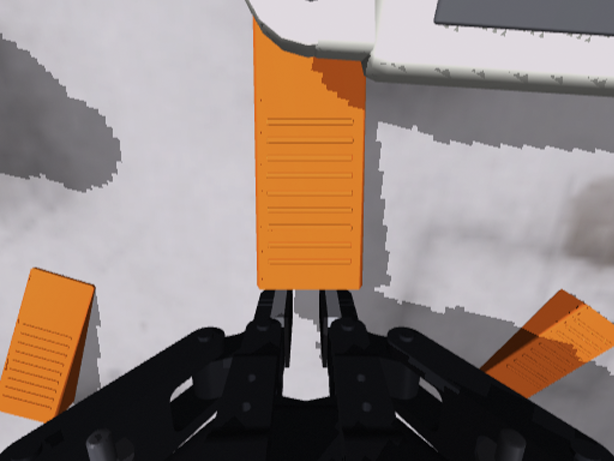

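View pics/s4.png

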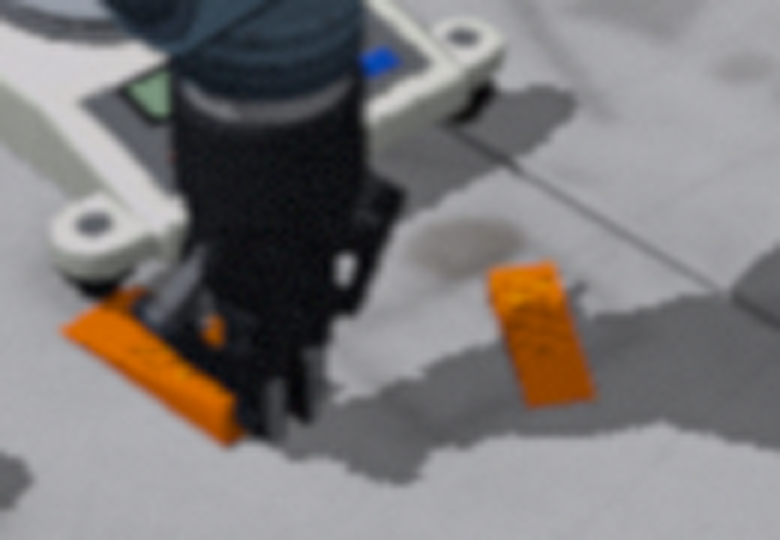

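The wedge tip is now just under the foot, straight and centred on the lug, with the heel flat on both fingers. Another 12 mm, then creep.

carry_out:
  deltas:
    - {"dx": 0, "dy": -0.1, "dz": 0, "ax": 0, "ay": 0, "az": 0, "gripper": 0.15}
    - {"dx": 0, "dy": -0.1, "dz": 0, "ax": 0, "ay": 0, "az": 0, "gripper": 0.15}
    - {"dx": 0, "dy": -0.1, "dz": 0, "ax": 0, "ay": 0, "az": 0, "gripper": 0.15}

```text
time: 5.95
ee_pos: [0.5225, 0.1108, 0.0805]
ee_rot: [[0.053, -0.999, 0.003], [-0.999, -0.053, -0.001], [0.001, -0.003, -1.0]]
wrist_force: [-0.3, -0.2, -0.1]
grip_width: 0.152
```

carry_out:
  deltas:
    - {"dx": 0, "dy": -0.04, "dz": 0, "ax": 0, "ay": 0, "az": 0, "gripper": 0.15}
    - {"dx": 0, "dy": -0.04, "dz": 0, "ax": 0, "ay": 0, "az": 0, "gripper": 0.15}

```text
time: 6.15
ee_pos: [0.5263, 0.111, 0.0806]
ee_rot: [[0.053, -0.999, 0.003], [-0.999, -0.053, -0.001], [0.001, -0.003, -1.0]]
wrist_force: [-0.0, 0.5, -0.2]
grip_width: 0.15
```

carry_out:
  deltas:
    - {"dx": 0, "dy": -0.04, "dz": 0, "ax": 0, "ay": 0, "az": 0, "gripper": 0.15}

```text
time: 6.25
ee_pos: [0.528, 0.1111, 0.0806]
ee_rot: [[0.053, -0.999, 0.003], [-0.999, -0.053, -0.001], [0.001, -0.003, -1.0]]
wrist_force: [-0.5, 1.1, 0.3]
grip_width: 0.148
```

carry_out:
  deltas:
    - {"dx": 0, "dy": -0.03, "dz": 0, "ax": 0, "ay": 0, "az": 0, "gripper": 0.15}

```text
time: 6.35
ee_pos: [0.5293, 0.1111, 0.0806]
ee_rot: [[0.053, -0.999, 0.003], [-0.999, -0.053, -0.001], [0.001, -0.003, -1.0]]
wrist_force: [-0.9, -0.3, 1.1]
grip_width: 0.147
```

carry_out:
  deltas:
    - {"dx": 0, "dy": -0.03, "dz": 0, "ax": 0, "ay": 0, "az": 0, "gripper": 0.15}

```text
time: 6.45
ee_pos: [0.5304, 0.1112, 0.0805]
ee_rot: [[0.053, -0.999, 0.003], [-0.999, -0.053, -0.001], [0.001, -0.003, -1.0]]
wrist_force: [-1.0, -0.2, 1.3]
grip_width: 0.149
```

carry_out:
  deltas:
    - {"dx": 0, "dy": -0.03, "dz": 0, "ax": 0, "ay": 0, "az": 0, "gripper": 0.15}

```text
time: 6.55
ee_pos: [0.5317, 0.1113, 0.0806]
ee_rot: [[0.053, -0.999, 0.003], [-0.999, -0.053, -0.001], [0.001, -0.003, -1.0]]
wrist_force: [-1.0, -0.7, 0.3]
grip_width: 0.148
```

carry_out:
  deltas:
    - {"dx": 0, "dy": -0.03, "dz": 0, "ax": 0, "ay": 0, "az": 0, "gripper": 0.15}

```text
time: 6.65
ee_pos: [0.533, 0.1114, 0.0806]
ee_rot: [[0.053, -0.999, 0.003], [-0.999, -0.053, -0.001], [0.001, -0.003, -1.0]]
wrist_force: [-0.9, 0.2, -0.4]
grip_width: 0.151
```

carry_out:
  deltas:
    - {"dx": 0, "dy": -0.03, "dz": 0, "ax": 0, "ay": 0, "az": 0, "gripper": 0.15}

```text
time: 6.75
ee_pos: [0.5343, 0.1115, 0.0806]
ee_rot: [[0.053, -0.999, 0.003], [-0.999, -0.053, -0.001], [0.001, -0.003, -1.0]]
wrist_force: [-1.1, 0.7, 0.2]
grip_width: 0.151
```

carry_out:
  deltas:
    - {"dx": 0, "dy": -0.03, "dz": 0, "ax": 0, "ay": 0, "az": 0, "gripper": 0.15}

```text
time: 6.85
ee_pos: [0.5355, 0.1115, 0.0806]
ee_rot: [[0.053, -0.999, 0.003], [-0.999, -0.053, -0.001], [0.001, -0.003, -1.0]]
wrist_force: [0.1, -0.1, -0.5]
grip_width: 0.147
```

carry_out:
  deltas:
    - {"dx": 0, "dy": -0.025, "dz": 0, "ax": 0, "ay": 0, "az": 0, "gripper": 0.15}

```text
time: 6.95
ee_pos: [0.5366, 0.1116, 0.0806]
ee_rot: [[0.053, -0.999, 0.003], [-0.999, -0.053, -0.001], [0.001, -0.003, -1.0]]
wrist_force: [-0.9, -0.3, 0.4]
grip_width: 0.149
```

carry_out:
  deltas:
    - {"dx": 0, "dy": -0.025, "dz": 0, "ax": 0, "ay": 0, "az": 0, "gripper": 0.15}

```text
time: 7.05
ee_pos: [0.5377, 0.1117, 0.0806]
ee_rot: [[0.053, -0.999, 0.003], [-0.999, -0.053, -0.001], [0.001, -0.003, -1.0]]
wrist_force: [-0.5, -0.2, 0.8]
grip_width: 0.151
```

carry_out:
  deltas:
    - {"dx": 0, "dy": -0.025, "dz": 0, "ax": 0, "ay": 0, "az": 0, "gripper": 0.15}

```text
time: 7.15
ee_pos: [0.5388, 0.1117, 0.0806]
ee_rot: [[0.053, -0.999, 0.003], [-0.999, -0.053, -0.001], [0.001, -0.003, -1.0]]
wrist_force: [-0.9, -0.3, 0.8]
grip_width: 0.154
```

carry_out:
  deltas:
    - {"dx": 0, "dy": -0.025, "dz": 0, "ax": 0, "ay": 0, "az": 0, "gripper": 0.15}

```text
time: 7.25
ee_pos: [0.5399, 0.1118, 0.0806]
ee_rot: [[0.053, -0.999, 0.003], [-0.999, -0.053, -0.001], [0.001, -0.003, -1.0]]
wrist_force: [-0.3, 0.3, 1.4]
grip_width: 0.15
```

```bash
python3 look.py 5
```

```text
7.25 [0.5399 0.1118 0.0806] [-0.29  0.29  1.39]
```

View pics/w5.png

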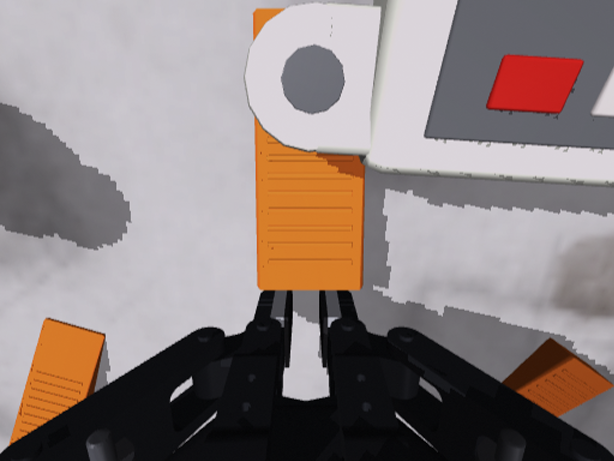

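```bash
python3 - <<'E'
from h import *
C=np.load("cams5.npy",allow_pickle=True).item(); w=C["wrist"]
g=lambda a,b:((a+.5)/1.2-.5,(b+.5)/1.2-.5)
print("lug",onz(w,*g(313,78),.05),"tipL",onz(w,*g(256,9),.002),"heel",onz(w,*g(257,289),.024),onz(w,*g(362,290),.024))
E
```

```text
lug [0.63062687 0.11432533 0.05      ] tipL [0.66058934 0.13737881 0.002     ] heel [0.55065787 0.13285542 0.024     ] [0.55254722 0.08807825 0.024     ]
```

Lug centre is (0.6306, 0.1143) and the tip is about 31 mm past it, centred to about 1 mm. No bite yet, so I keep creeping.

carry_out:
  deltas:
    - {"dx": 0, "dy": -0.025, "dz": 0, "ax": 0, "ay": 0, "az": 0, "gripper": 0.15}

```text
time: 7.5
ee_pos: [0.5409, 0.1118, 0.0806]
ee_rot: [[0.053, -0.999, 0.003], [-0.999, -0.053, -0.001], [0.001, -0.003, -1.0]]
wrist_force: [-0.1, 0.3, -0.2]
grip_width: 0.151
```

carry_out:
  deltas:
    - {"dx": 0, "dy": -0.025, "dz": 0, "ax": 0, "ay": 0, "az": 0, "gripper": 0.15}

```text
time: 7.6
ee_pos: [0.5419, 0.1119, 0.0806]
ee_rot: [[0.053, -0.999, 0.003], [-0.999, -0.053, -0.001], [0.001, -0.003, -1.0]]
wrist_force: [-0.4, 0.2, 0.6]
grip_width: 0.148
```

carry_out:
  deltas:
    - {"dx": 0, "dy": -0.025, "dz": 0, "ax": 0, "ay": 0, "az": 0, "gripper": 0.15}

```text
time: 7.7
ee_pos: [0.543, 0.1119, 0.0806]
ee_rot: [[0.053, -0.999, 0.003], [-0.999, -0.053, -0.001], [0.001, -0.002, -1.0]]
wrist_force: [-1.5, -0.1, 0.3]
grip_width: 0.152
```

carry_out:
  deltas:
    - {"dx": 0, "dy": -0.025, "dz": 0, "ax": 0, "ay": 0, "az": 0, "gripper": 0.15}

```text
time: 7.8
ee_pos: [0.5437, 0.112, 0.0805]
ee_rot: [[0.053, -0.999, 0.001], [-0.999, -0.053, -0.001], [0.001, -0.001, -1.0]]
wrist_force: [-3.0, -1.0, 2.6]
grip_width: 0.15
```

carry_out:
  deltas:
    - {"dx": 0, "dy": -0.02, "dz": 0, "ax": 0, "ay": 0, "az": 0, "gripper": 0.15}

```text
time: 7.9
ee_pos: [0.5441, 0.112, 0.0804]
ee_rot: [[0.053, -0.999, -0.0], [-0.999, -0.053, -0.001], [0.001, 0.0, -1.0]]
wrist_force: [-3.6, -0.7, 3.2]
grip_width: 0.153
```

```bash
python3 look.py 6
```

```text
7.9 [0.5441 0.112  0.0804] [-3.64 -0.65  3.24]
```

The push has risen to about 3.6 N within 2 mm, so the wedge is snug. I'll hold briefly, back off, lift and shut the fingers.

carry_out:
  deltas:
    - {"dx": 0, "dy": 0, "dz": 0, "ax": 0, "ay": 0, "az": 0, "gripper": 0.15}
    - {"dx": 0, "dy": 0, "dz": 0, "ax": 0, "ay": 0, "az": 0, "gripper": 0.15}
    - {"dx": 0, "dy": 0.1, "dz": 0, "ax": 0, "ay": 0, "az": 0, "gripper": 0.15}
    - {"dx": 0, "dy": 0.4, "dz": 0, "ax": 0, "ay": 0, "az": 0, "gripper": 0.15}
    - {"dx": 0, "dy": 0.4, "dz": 0, "ax": 0, "ay": 0, "az": 0, "gripper": 0.15}
    - {"dx": 0, "dy": 0, "dz": -0.7, "ax": 0, "ay": 0, "az": 0, "gripper": 0}
    - {"dx": 0, "dy": 0, "dz": -0.7, "ax": 0, "ay": 0, "az": 0, "gripper": 0}
    - {"dx": 0, "dy": 0, "dz": -0.5, "ax": 0, "ay": 0, "az": 0, "gripper": 0}
    - {"dx": 0, "dy": 0, "dz": 0, "ax": 0, "ay": 0, "az": 0, "gripper": 0}

```text
time: 8.95
ee_pos: [0.5077, 0.11, 0.1584]
ee_rot: [[0.053, -0.999, 0.01], [-0.999, -0.053, -0.001], [0.001, -0.01, -1.0]]
wrist_force: [0.5, 1.2, -0.0]
grip_width: -0.0
```

```bash
python3 look.py 7;  python3 - <<'E'
from h import *
C=np.load("cams7.npy",allow_pickle=True).item(); w=C["wrist"]
g=lambda a,b:((a+.5)/1.2-.5,(b+.5)/1.2-.5)
E
```

```text
8.95 [0.5077 0.11   0.1584] [ 0.54  1.17 -0.  ]
```

View pics/w7.png

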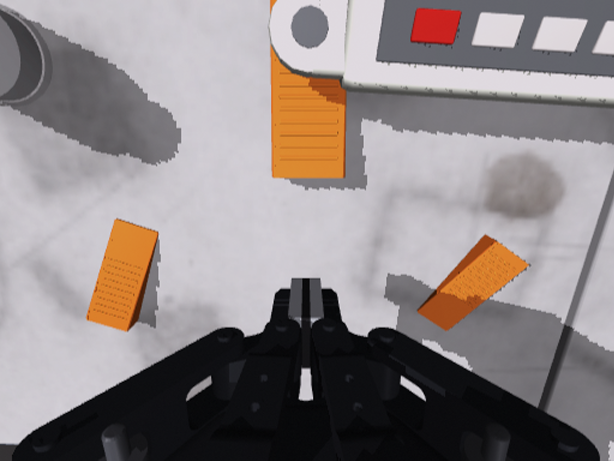

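View pics/s7.png

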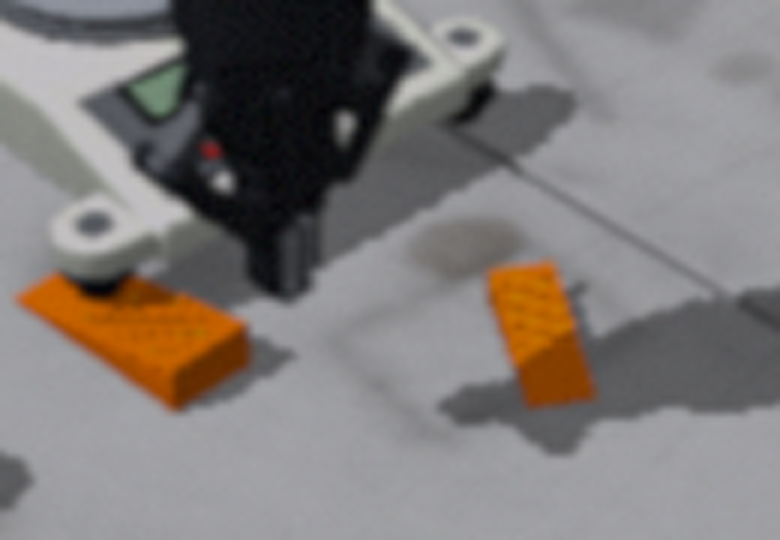

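w7/s7 show the wedge under the foot, lug at (309,27) and heel at (272..345,177), with nothing else moved. Now I go over the lug.

carry_out:
  deltas:
    - {"dx": 0.02, "dy": -0.6, "dz": 0, "ax": -0.006, "ay": 0, "az": 0, "gripper": 0}
    - {"dx": 0.02, "dy": -0.6, "dz": 0, "ax": 0, "ay": 0, "az": 0, "gripper": 0}
    - {"dx": 0.02, "dy": -0.6, "dz": 0, "ax": 0, "ay": 0, "az": 0, "gripper": 0}
    - {"dx": 0, "dy": -0.6, "dz": 0, "ax": 0, "ay": 0, "az": 0, "gripper": 0}
    - {"dx": 0, "dy": -0.4, "dz": 0, "ax": 0, "ay": 0, "az": 0, "gripper": 0}
    - {"dx": 0, "dy": 0, "dz": 0, "ax": 0, "ay": 0, "az": 0, "gripper": 0}

```text
time: 9.7
ee_pos: [0.6155, 0.1133, 0.1404]
ee_rot: [[0.052, -0.998, -0.026], [-0.999, -0.052, -0.001], [-0.0, 0.026, -1.0]]
wrist_force: [0.3, 0.7, -0.3]
grip_width: -0.002
```

```bash
python3 - <<'E'
from h import *
C=np.load("cams7.npy",allow_pickle=True).item(); w=C["wrist"]
g=lambda a,b:((a+.5)/1.2-.5,(b+.5)/1.2-.5)
print("lug",onz(w,*g(310,27),.05),"heel",onz(w,*g(272,177),.024),onz(w,*g(345,178),.024))
E
python3 look.py 8
```

```text
lug [0.63006982 0.11411365 0.05      ] heel [0.55483778 0.13283667 0.024     ] [0.55658574 0.08803888 0.024     ]
9.7 [0.6155 0.1133 0.1404] [ 0.26  0.73 -0.28]
```

View pics/w8.png

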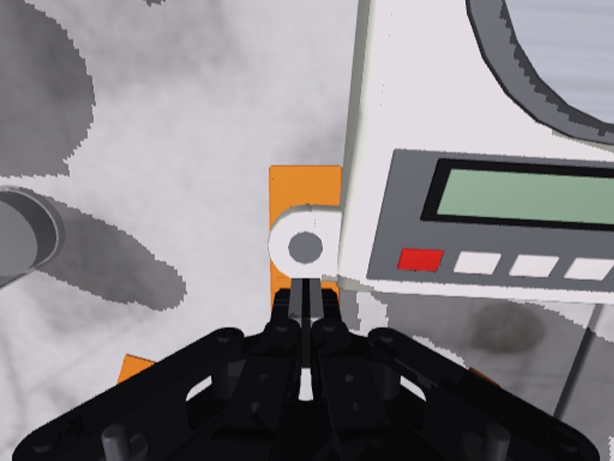

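View pics/s8.png

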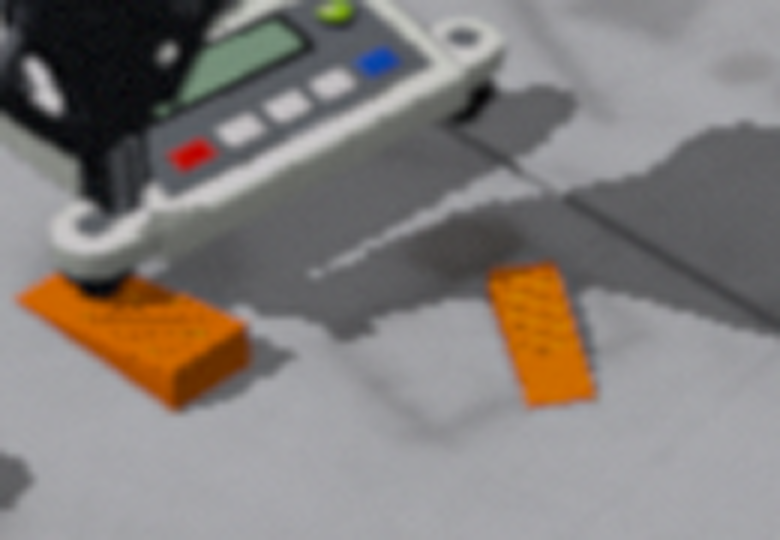

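carry_out:
  deltas:
    - {"dx": 0, "dy": -0.2, "dz": -0.1, "ax": 0.017, "ay": 0, "az": 0, "gripper": 0}
    - {"dx": 0, "dy": -0.15, "dz": 0, "ax": 0, "ay": 0, "az": 0, "gripper": 0}
    - {"dx": 0, "dy": 0, "dz": 0, "ax": 0, "ay": 0, "az": 0, "gripper": 0}

```text
time: 10.15
ee_pos: [0.6265, 0.1145, 0.1443]
ee_rot: [[0.053, -0.999, 0.0], [-0.999, -0.053, 0.001], [-0.001, -0.0, -1.0]]
wrist_force: [0.1, 0.3, 0.5]
grip_width: 0.001
```

carry_out:
  deltas:
    - {"dx": 0, "dy": -0.08, "dz": 0.15, "ax": 0, "ay": 0, "az": 0, "gripper": 0}
    - {"dx": 0, "dy": 0, "dz": 0.15, "ax": 0, "ay": 0, "az": 0, "gripper": 0}
    - {"dx": 0, "dy": 0, "dz": 0, "ax": 0, "ay": 0, "az": 0, "gripper": 0}

```text
time: 10.45
ee_pos: [0.6299, 0.1148, 0.1317]
ee_rot: [[0.053, -0.999, 0.001], [-0.999, -0.053, 0.001], [-0.001, -0.001, -1.0]]
wrist_force: [0.1, -0.4, 0.1]
grip_width: -0.001
```

carry_out:
  deltas:
    - {"dx": 0, "dy": 0, "dz": 0.1, "ax": 0, "ay": 0, "az": 0, "gripper": 0}
    - {"dx": 0, "dy": 0, "dz": 0.06, "ax": 0, "ay": 0, "az": 0, "gripper": 0}

```text
time: 10.65
ee_pos: [0.6297, 0.1148, 0.1246]
ee_rot: [[0.053, -0.999, 0.0], [-0.999, -0.053, 0.001], [-0.001, -0.0, -1.0]]
wrist_force: [-1.1, 0.0, 0.2]
grip_width: -0.0
```

carry_out:
  deltas:
    - {"dx": 0, "dy": 0, "dz": 0.04, "ax": 0, "ay": 0, "az": 0, "gripper": 0}

```text
time: 10.75
ee_pos: [0.6296, 0.1148, 0.1226]
ee_rot: [[0.053, -0.999, -0.0], [-0.999, -0.053, 0.001], [-0.001, 0.0, -1.0]]
wrist_force: [-0.1, -0.1, -0.3]
grip_width: 0.001
```

carry_out:
  deltas:
    - {"dx": 0, "dy": 0, "dz": 0.025, "ax": 0, "ay": 0, "az": 0, "gripper": 0}

```text
time: 10.85
ee_pos: [0.6296, 0.1148, 0.122]
ee_rot: [[0.053, -0.999, -0.001], [-0.999, -0.053, 0.001], [-0.001, 0.001, -1.0]]
wrist_force: [-4.5, 0.5, 8.4]
grip_width: 0.001
```

carry_out:
  deltas:
    - {"dx": 0, "dy": 0, "dz": 0.025, "ax": 0, "ay": 0, "az": 0, "gripper": 0}

```text
time: 10.95
ee_pos: [0.6296, 0.1148, 0.1219]
ee_rot: [[0.053, -0.999, -0.001], [-0.999, -0.053, 0.001], [-0.001, 0.001, -1.0]]
wrist_force: [-4.0, 0.6, 9.1]
grip_width: -0.002
```

carry_out:
  deltas:
    - {"dx": 0, "dy": 0.015, "dz": 0.025, "ax": 0, "ay": 0, "az": 0, "gripper": 0}

```text
time: 11.05
ee_pos: [0.6295, 0.1148, 0.122]
ee_rot: [[0.053, -0.999, -0.0], [-0.999, -0.053, 0.0], [-0.0, 0.0, -1.0]]
wrist_force: [-0.1, 0.3, 3.7]
grip_width: 0.002
```

carry_out:
  deltas:
    - {"dx": 0, "dy": 0.015, "dz": 0.025, "ax": 0, "ay": 0, "az": 0, "gripper": 0}

```text
time: 11.15
ee_pos: [0.6294, 0.1148, 0.122]
ee_rot: [[0.053, -0.999, 0.001], [-0.999, -0.053, 0.0], [-0.0, -0.001, -1.0]]
wrist_force: [-1.9, 0.3, 4.9]
grip_width: -0.001
```

```bash
python3 look.py 9; python3 - <<'E'
from h import *
for i in range(3):
    optics.read_camera("top"); s=readout.state(); print(s["time"],s["ee_pos"],np.round(s["wrist_force"],1))
E
```

```text
11.15 [0.6294 0.1148 0.122 ] [-1.88  0.34  4.88]
11.35 [0.6294355  0.11482752 0.12198328] [-1.5 -0.6  5.5]
11.4 [0.62942329 0.11479441 0.12196401] [-1.3  0.8  6.2]
11.45 [0.62944314 0.11481759 0.12199398] [-2.9 -0.4  6. ]
```

View pics/w9.png

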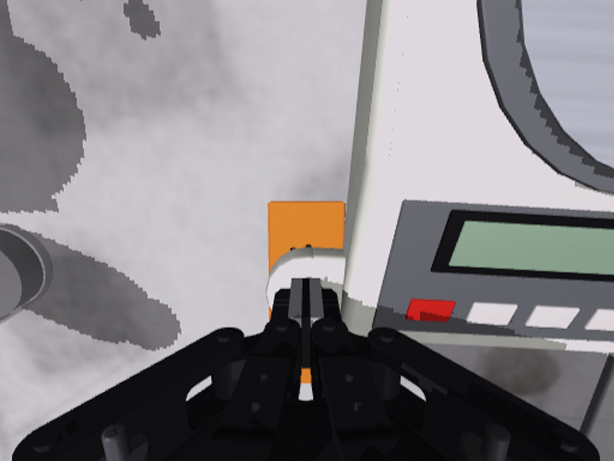

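View pics/s9.png

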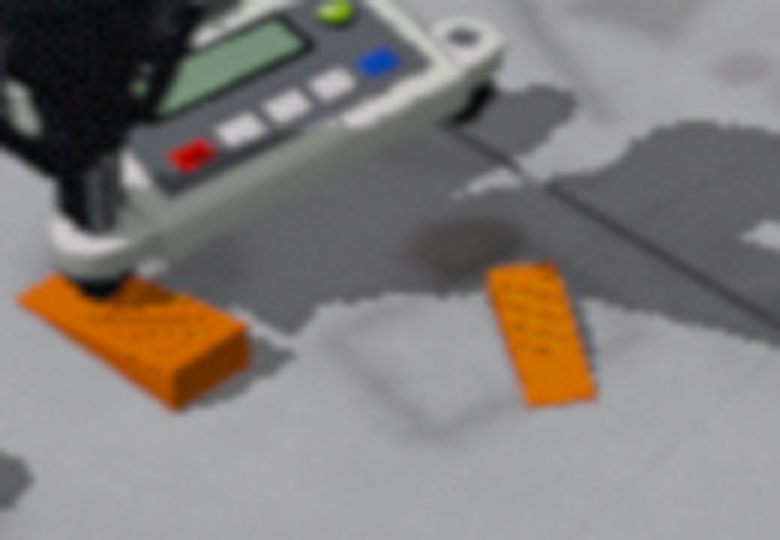

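carry_out:
  deltas:
    - {"dx": 0, "dy": 0.008, "dz": 0.045, "ax": 0, "ay": 0, "az": 0, "gripper": 0}

```text
time: 11.55
ee_pos: [0.6295, 0.1149, 0.1218]
ee_rot: [[0.054, -0.999, 0.001], [-0.999, -0.054, 0.0], [-0.0, -0.001, -1.0]]
wrist_force: [-7.3, -0.9, 15.0]
grip_width: 0.001
```

```bash
python3 - <<'E'
from h import *
for i in range(4):
    optics.read_camera("top"); s=readout.state(); print(s["time"],s["ee_pos"],np.round(s["wrist_force"],1))
E
```

```text
11.6 [0.62949278 0.11486828 0.12184894] [-6.  -0.4 11.4]
11.65 [0.62947569 0.11486219 0.12184111] [-5.5 -1.  11.3]
11.7 [0.62944035 0.11488467 0.12180039] [-5.4 -0.3 10.4]
11.75 [0.62946007 0.11484793 0.12184975] [-5.2 -0.6 11. ]
```

```bash
python3 look.py 10; python3 - <<'E'
from h import *
A=np.load("cams7.npy",allow_pickle=True).item(); B=np.load("cams10.npy",allow_pickle=True).item(); T0=np.load("top0.npy",allow_pickle=True).item(); S0=np.load("scene0.npy",allow_pickle=True).item()
gr=lambda c:cv2.cvtColor(c["image"],cv2.COLOR_RGB2GRAY)
def shift(a,b,box):
    u0,v0,u1,v1=box; p=gr(a)[v0:v1,u0:u1]; r=cv2.matchTemplate(gr(b)[v0-4:v1+4,u0-4:u1+4],p,cv2.TM_CCOEFF_NORMED); i=np.unravel_index(r.argmax(),r.shape)
    ps=cv2.phaseCorrelate(p.astype(np.float64),gr(b)[v0:v1,u0:u1].astype(np.float64)); return i[1]-4,i[0]-4,round(float(r.max()),3),np.round(ps[0],2)
print("top right half of balance vs start",shift(T0,B["top"],(262,155,302,192)))
print("scene right lug vs start",shift(S0,B["scene"],(235,180,268,205)))
print("scene wedge now vs after snug",shift(A["scene"],B["scene"],(182,225,225,250)))
for nm,b in(("bottle",(135,172,165,198)),("tubes",(345,200,405,245)),("marker",(310,243,355,282))): print(nm,shift(T0,B["top"],b))
E
```

```text
11.75 [0.6295 0.1148 0.1218] [-5.19 -0.62 11.05]
top right half of balance vs start (np.int64(0), np.int64(0), 0.997, array([-0.  , -0.01]))
scene right lug vs start (np.int64(0), np.int64(0), 0.99, array([-0.03,  0.38]))
scene wedge now vs after snug (np.int64(0), np.int64(0), 0.968, array([0.52, 0.5 ]))
bottle (np.int64(0), np.int64(0), 1.0, array([-0.01,  0.51]))
tubes (np.int64(0), np.int64(0), 1.0, array([-0.03,  0.5 ]))
marker (np.int64(0), np.int64(0), 0.692, array([0.41, 0.14]))
```

View pics/s10.png

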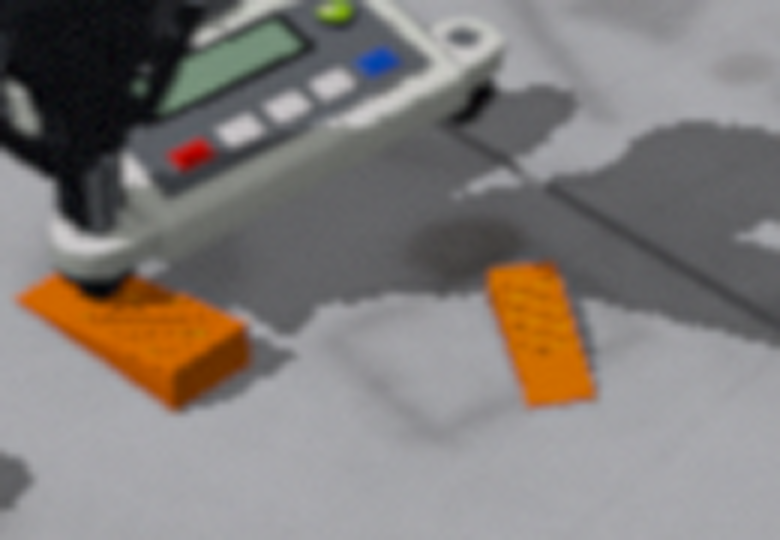

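The foot rests on the wedge, nothing has shifted by a whole pixel, and the press is steady at about 11 N. The marker's match is weaker (0.69), probably because the arm's shadow crosses it. Handing in.

```bash
python3 - <<'E'
from bench import readout, workorder
s=readout.state(); print(s["time"],s["wrist_force"],s["ee_pos"])
print(workorder.job_done())
s=readout.state(); print(s["time"],s["wrist_force"],s["ee_pos"])
E
```

```text
11.9 [-4.33131828 -0.19062975 10.97184126] [0.62946538 0.11486485 0.12184281]
the job is handed in; nothing more can be done
None
the job is handed in; nothing more can be done
```

I pushed the largest wedge (the middle of three) thin edge first under the front left foot with two fingertips, until the push rose to about 3.6 N. Its tip is about 35 mm past the foot's centre, and the foot is within about 1 mm of the wedge's middle line. I then backed off, shut the fingers, and handed in at 11.9 s while pressing down on the front left lug with about 11 N.

**Checks before handing in:**
- **Press:** it held steady at 10.4 to 11.4 N downward, with a 4 to 6 N sideways (x) load that I reduced but did not remove.
- **Corner height:** not measured directly. The fingertips sank less than 1 mm from first contact to full press. Taken literally, the tool height puts the corner at about 48.8 mm, inside the 48.2 to 51.2 mm limits but close to the lower one.
- **Level:** not measured directly either. That small sink suggests a tilt of only a few thousandths of a radian.
- **Movement:** the balance, bottle and tubes had not shifted by a whole pixel since the start, nor had the wedge since it was snug. Some sub-pixel readings showed about half a pixel.
- **Marker:** its image match was poor (0.69), most likely because of the arm's shadow, so its position is only weakly confirmed. The arm never went down near it.

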